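# Select the flask's stirring station and start it

### The job

On the bench stirrer, switch on the station that carries the stoppered conical flask: with the fingertips gently press the round key straight in front of that flask until it stays down, then press the long start bar at the front edge and let it spring back up. Leave the other two round keys up, do not touch or lift the vessels standing on it, leave the other things on the bench where they are, and withdraw clear of the stirrer.

Things in the scene. Friction and masses are not known exactly. Their poses are not given: they have to be found in the camera images.
- stirrer: three-place bench stirrer, white housing 230 x 290 mm, flat deck 50 mm above the bench, fixed to the bench. Origin under its centre on the bench; its x axis points from the key side (near the robot) to the plates (far side), its y axis to the left along the row of plates, z up. Three black round plates (78 mm across) stand in a row 85 mm apart at x = +65 mm; straight in front of each, at x = -40 mm, is its round key; the start bar is at x = -90 mm, y = 0
- plate_left (a point): centre of the top face of the left black plate, 54 mm above the bench ('left' is the stirrer's +y side); one vessel stands on each plate, within 8 mm of its centre
- plate_middle (a point): centre of the top face of the middle black plate, 54 mm above the bench ('left' is the stirrer's +y side); one vessel stands on each plate, within 8 mm of its centre
- plate_right (a point): centre of the top face of the right black plate, 54 mm above the bench ('left' is the stirrer's +y side); one vessel stands on each plate, within 8 mm of its centre
- key_left_top (a point): centre of the top face of the left round white key, 28 mm across; 14 mm above the deck while up; this point sinks with the key
- key_middle_top (a point): centre of the top face of the middle round white key, 28 mm across; 14 mm above the deck while up; this point sinks with the key
- key_right_top (a point): centre of the top face of the right round white key, 28 mm across; 14 mm above the deck while up; this point sinks with the key
- key_left (a joint): how far the left key is pressed down, m: 0 up, 0.012 fully down; takes about 3 N to start it, rising to 5.5 N fully down, and it stays where it is left; it counts as down beyond 0.004
- key_middle (a joint): how far the middle key is pressed down, m: 0 up, 0.012 fully down; takes about 3 N to start it, rising to 5.5 N fully down, and it stays where it is left; it counts as down beyond 0.004
- key_right (a joint): how far the right key is pressed down, m: 0 up, 0.012 fully down; takes about 3 N to start it, rising to 5.5 N fully down, and it stays where it is left; it counts as down beyond 0.004
- start_bar_top (a point): centre of the top face of the white start bar, 18 x 70 mm (long along the stirrer's y), 14 mm above the deck while up; sinks with the bar
- start_bar (a joint): how far the start bar is pressed down, m: 0 up, 0.011 fully down; spring, about 1.5 N at the start and 6.5 N fully down, returns up by itself; it counts as pressed beyond 0.004
- flask: the stoppered conical glass flask, 68 mm across the foot, 121 mm tall, loose, standing on one of the three plates; origin at the centre of its underside
- beaker: straight-sided open glass beaker with a spout, 67 x 73 mm, 86 mm tall, loose, on another plate; origin at the centre of its underside
- drop_bottle: small amber bottle with a white cap, 40 mm across, 81 mm tall, loose, on the remaining plate; origin at the centre of its underside
- small_beaker: small empty glass beaker, 46 x 52 mm, 58 mm tall, loose on the bench to the right; leave alone; origin at its underside
- weighing_bottle: glass weighing bottle with a knob lid, 43 mm across, 48 mm tall, loose on the bench to the right of the stirrer; leave alone; origin at its underside
- stopper: black rubber stopper lying on its side, 27 x 29 mm, 26 mm high, loose on the bench to the right; leave alone; origin at its underside
- dish: flat glass dish, 62 mm across, 13 mm high, loose on the bench to the left, nearer the robot; leave alone; origin at its underside

How it is judged:
By the outcome, as a careful person would: the job done as asked, in the order asked, and still so for the second after the job is handed in, with the robot touching nothing.
It also fails if it takes over 40 s, if anything falls off the work surface, if the arm or the gripper's body presses on something with over 40 N, if the wrist force passes 120 N, or if a joint passes its speed limit or range.

### The arm

A 7-joint arm with a two-finger parallel gripper is mounted at the origin on the work surface; the furniture and walls round the work are solid. World frame = base frame: x ahead of the robot, y to its left, z up, the work surface at z = 0. Lengths are in m, angles in rad, forces in N, time in s.
With the tool pointing down it reaches from about 0.35 to 0.775 m from the base axis. Payload 3.1 kg.
Tool frame: the origin (TCP) lies at the very end of the fingers, on their centre line; the grasp point (between the pads) lies 19 mm behind it; z points along the fingers, y is the direction in which the jaws open and shut (so a half turn about z gives the same grasp; the last joint's range is limited). The gripper opens to 85 mm and grips with 20 to 120 N. Pads are 22 mm wide; open, the fingers measure 114 mm over their backs; the gripper's body (76 mm by 85 mm) begins 54 mm behind the grasp point. The pads swing forward as they close: fully open they stand 13 mm farther back than shut.
Start: joints at [-1.218, 0.311, 0.014, 1.512, -0.004, 1.319, -0.027], TCP at [0.212, 0.508, 0.231] pointing down, gripper open.
Joint ranges: [-2.7, 2.7], [-0.3, 1.91], [-1.27, 1.3], [0.12, 2.57], [-1.44, 4.58], [0.2, 2.03], [-3.05, 3.05]. Speed limits (rad/s): [2.79, 2.79, 3.14, 3.14, 3.14, 3.14, 3.14].

### API

Orientations are given as a rotation vector (axis times angle).
In Python, from station import readout, imaging, bot gives the robot as it stands.
- The arm moves only by the tool play_rows, never from a script. Its argument "deltas" is a list that holds one entry, the list of rows, each a list of 7 numbers: the shift along the tool's x, y, z in units of 30 mm (1.0 is 30 mm), then the turn, a rotation vector about the tool's x, y, z in degrees, then the opening in per cent of the stroke, from 0 (shut) to 100 (fully open). In form: [[[dx, dy, dz, rx, ry, rz, jaw], ...]]. A call has exactly 10 rows; each row is the pose to reach, as a shift and turn from the pose commanded when the call began, along the tool's axes at that moment; what a row does not reach only later rows make up. A row lasts 1/12 s, in which the tool goes at most 41.7 mm and 7.16 degrees, less where a joint would pass 70% of its speed; a pose out of reach is approached as far as the arm can. A call with a gripper value outside its range is refused whole. The fingers move at their own pace and stop on an object; "newtons" is the grip in N (left out, the last holds). Time passes only in rows, so rows that repeat a pose let the fingers close, or fill a call up. It gives the time, the measured TCP pose, the force and the opening at its end, in the units of the state.
- readout.observe(): the state, without advancing time (a new reading comes with each control period).
- imaging.snapshot(name): name is "scene" or "side" or "wrist"; returns a dict with "color" (400x640x3 uint8, red, green, blue), "camera_matrix" (3x3 intrinsics, pixels), "R" (3x3) and "t" (3): a world point X has camera coordinates R X + t; the wrist camera has in their place "hand_eye" (4x4, takes a point from camera to tool coordinates, whose origin is the TCP and whose axes are the flange's). Camera axes: x right, y down, z forward; pixel columns grow to the right and rows downward; lengths in m; the calibration is good to about 2 mm. The wrist camera is an equidistant fisheye: a pixel r from the principal point sees the ray r / f radians off the axis. A picture is of the moment at which its call begins: read the wrist's pose just before it. There is no depth.
- bot.sign_off(): hands the job in, once; it reports no verdict.
The state is a dict: "time": time; "joint_pos": joint angles; "qvel": joint speeds; "joint_efforts": joint torques, N m; "tool_pos": TCP position; "orientation": TCP orientation; "force": force on the tool from outside, world axes, zero at the start; "moment": the same for the moment, N m; "gripper_width": finger opening in m.
Only numpy, scipy, OpenCV 4.12 (cv2) and the standard library are available. Lean on these libraries where they do the work, as an engineer would, in place of code of your own. Each camera call takes 0.05 s, during which the arm holds its last target.

## Working session

There is one attempt and no reset: what is moved stays moved. The work goes in short steps, Python scripts to look and compute and a tool call to move; the robot and the scene stay as the last step left them, time stands still between calls to the robot, and variables do not carry over. Pictures are saved under pics/ and viewed, and the job is handed in when it is done.

Besides the shell and the picture viewer there is one more tool, called after "Call:" as name(argument=value, ...) on one line, values as JSON. play_rows: Moves the arm, as the interface text tells. Its arguments: {"type":"object","properties":{"deltas":{"type":"array","items":{"type":"array","items":{"type":"array","items":{"type":"number"}}}},"newtons":{"type":"number"}},"required":["deltas"]}

```bash
mkdir -p pics; python3 - <<'E'
from station import readout, imaging, bot
import cv2,pickle
s=readout.observe(); print(s)
d={}
for n in ["scene","side","wrist"]:
    d[n]=imaging.snapshot(n); cv2.imwrite(f"pics/{n}0.png",d[n]["color"][:,:,::-1])
    print(n,{k:v for k,v in d[n].items() if k!="color"})
d['s']=s
pickle.dump(d,open("d0.pkl","wb"))
E
```

```text
{'time': 0.0, 'joint_pos': array([-1.21771234,  0.31173234,  0.01399183,  1.51308363, -0.00438707,
        1.31917799, -0.02719139]), 'qvel': array([-9.44364122e-04,  8.04102596e-04, -5.50172520e-05, -1.95544965e-04,
       -4.97661516e-04, -8.49095405e-04, -1.43861213e-06]), 'joint_efforts': array([ 6.52681392e-04, -3.79908478e+01,  1.45921949e-01, -2.30592173e+01,
        1.20545947e-02,  1.33412902e-02,  7.30717971e-06]), 'tool_pos': array([0.21124578, 0.50701847, 0.23020668]), 'orientation': array([-0.61589901, -3.08026229,  0.00368109]), 'force': array([-0.18400936, -0.53582753, -0.56778171]), 'moment': array([-0.03081281,  0.0533014 , -0.00958042]), 'gripper_width': 0.08534171166497839}
scene {'camera_matrix': array([[365.9430657 ,   0.        , 323.92757194],
       [  0.        , 365.9430657 , 193.05498262],
       [  0.        ,   0.        ,   1.        ]]), 'R': array([[ 0.48857168, -0.87248425, -0.00830292],
       [-0.66204166, -0.3644966 , -0.65486111],
       [ 0.56832962,  0.32544347, -0.75570364]]), 't': array([-0.26291854,  0.39087249,  0.57380014])}
side {'camera_m
[... 199 characters left out ...]
9,  0.01819436],
       [ 0.34895412,  0.58955953, -0.72845767],
       [-0.39376667, -0.61313083, -0.68484917]]), 't': array([ 0.46037986, -0.12603258,  1.17746978])}
wrist {'camera_matrix': array([[309.70691629,   0.        , 324.80044262],
       [  0.        , 309.70691629, 198.61403454],
       [  0.        ,   0.        ,   1.        ]]), 'hand_eye': array([[ 4.02068274e-04, -9.54985063e-01, -2.96653615e-01,
         7.67435469e-02],
       [ 9.99999914e-01,  3.53116148e-04,  2.18597006e-04,
        -3.22743424e-04],
       [-1.04003694e-04, -2.96653677e-01,  9.54985123e-01,
        -1.41714163e-01],
       [ 0.00000000e+00,  0.00000000e+00,  0.00000000e+00,
         1.00000000e+00]])}
```

```bash
ls
```

```text
d0.pkl
pics
```

View pics/scene0.png

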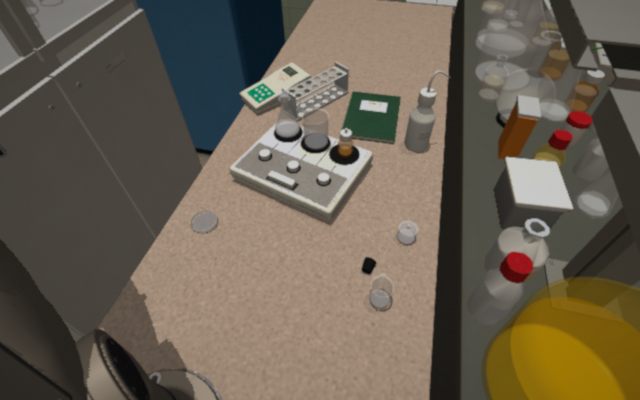

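View pics/side0.png

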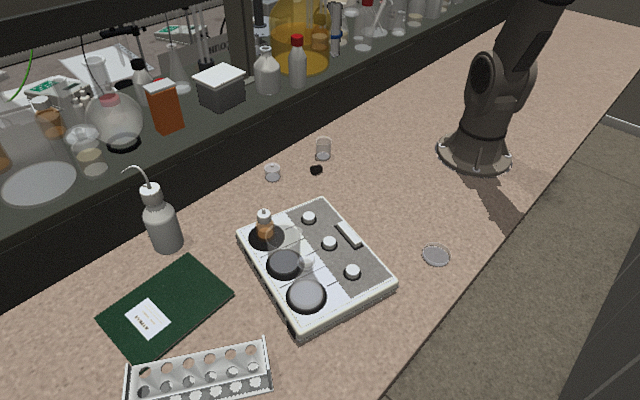

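View pics/wrist0.png

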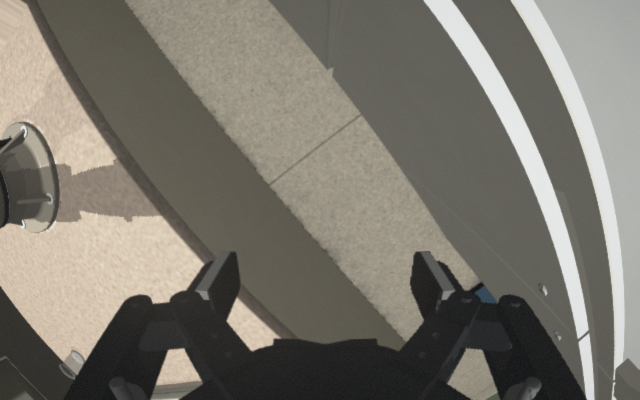

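The flask looks to be on the left plate (scene ~288,110). I'll zoom in to confirm that and to locate the keys and bar.

```bash
python3 - <<'E'
import cv2,pickle
d=pickle.load(open("d0.pkl","rb"))
a=d["scene"]["color"][70:220,220:390,::-1]; b=d["side"]["color"][190:345,225:405,::-1]
cv2.imwrite("pics/zs.png",cv2.resize(a,None,fx=4.5,fy=4,interpolation=cv2.INTER_CUBIC)[:600])
cv2.imwrite("pics/zd.png",cv2.resize(b,(720,600),interpolation=cv2.INTER_CUBIC))
E
```

```text
(no output)
```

View pics/zs.png

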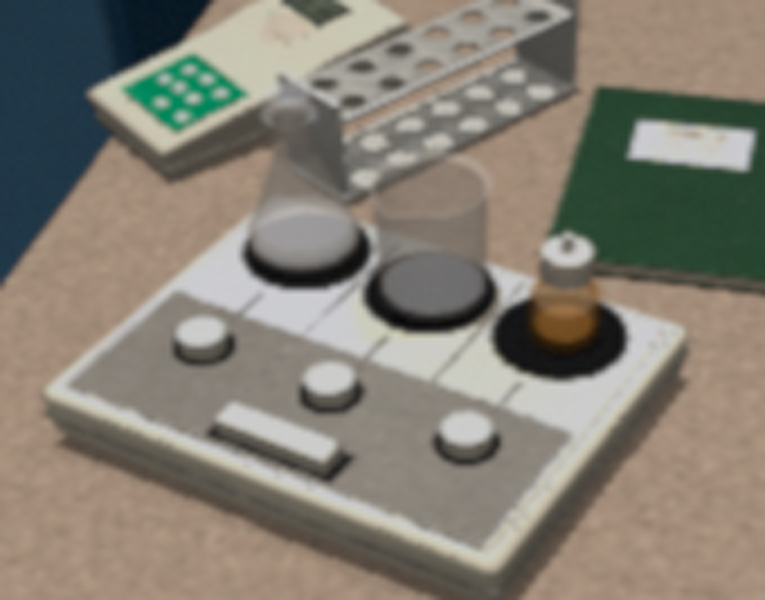

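View pics/zd.png

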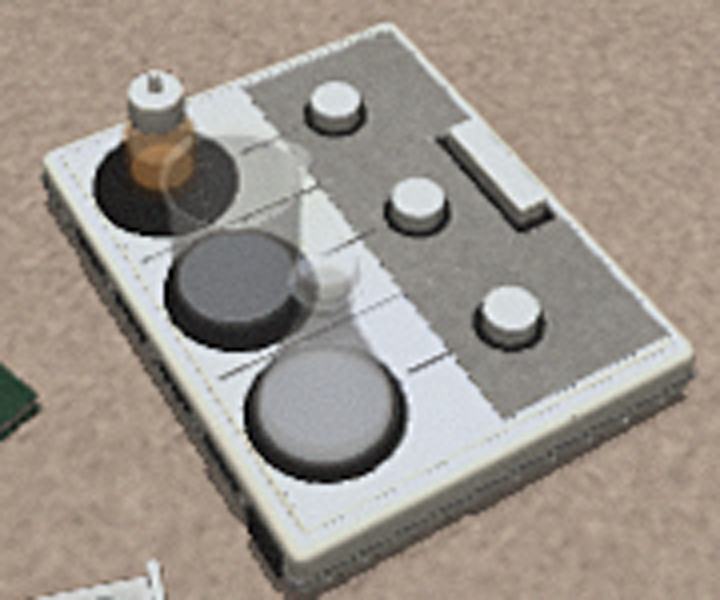

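Both zooms show the stoppered flask on the left plate, the beaker in the middle and the amber bottle on the right. Next I'll cast the key tops onto z = 0.064 and fit the stirrer pose.

```bash
cat > h.py <<'E'
import numpy as np, cv2
from scipy.optimize import least_squares
from scipy.spatial.transform import Rotation as Ro
def cast(c,px,z):
    K,R,t=c["camera_matrix"],c["R"],c["t"]
    d=R.T@np.linalg.inv(K)@np.array([*px,1.]); o=-R.T@t
    return o+d*(z-o[2])/d[2]
def fit(model,obs):
    f=lambda p:np.concatenate([[p[0]+np.cos(p[2])*m[0]-np.sin(p[2])*m[1]-o[0],p[1]+np.sin(p[2])*m[0]+np.cos(p[2])*m[1]-o[1]] for m,o in zip(model,obs)])
    r=least_squares(f,[.5,0,0]); return r.x,r.fun.reshape(-1,2)*1000
E
python3 - <<'E'
import pickle; from h import *
d=pickle.load(open("d0.pkl","rb"))
S=np.array([(201,332),(329,378),(467,430),(277,433)])/[4.5,4]+[220,70]-.4
D=np.array([(511,308),(417,200),(335,103),(500,168)])/[4,3.871]+[225,190]-.4
M=[(-.04,.085),(-.04,0),(-.04,-.085),(-.09,0)]
A=[cast(d["scene"],p,.064) for p in S];B=[cast(d["side"],p,.064) for p in D]
print(np.round(A,4));print(np.round(B,4))
for o,m in ((A,M),(B,M),(A+B,M+M)):
    p,r=fit(m,o);print(np.round(p,4),np.round(r,1).tolist())
c,s=np.cos(p[2]),np.sin(p[2])
for m in M+[(.065,.085)]: print(m,p[0]+c*m[0]-s*m[1],p[1]+s*m[0]+c*m[1])
E
```

```text
[[0.5747 0.1907 0.064 ]
 [0.5745 0.1064 0.064 ]
 [0.5725 0.0201 0.064 ]
 [0.5228 0.1056 0.064 ]]
[[0.576  0.1919 0.064 ]
 [0.5765 0.1086 0.064 ]
 [0.5759 0.0247 0.064 ]
 [0.5261 0.112  0.064 ]]
[ 0.6136  0.1051 -0.0113] [[-0.2, -0.2], [-0.9, -0.9], [0.2, 0.5], [0.9, 0.6]]
[ 0.6161  0.1088 -0.0091] [[0.9, 2.3], [-0.4, 0.6], [-0.5, -0.5], [0.1, -2.3]]
[ 0.6149  0.107  -0.0102] [[1.0, 1.7], [0.4, 1.0], [1.5, 2.3], [2.1, 2.3], [-0.3, 0.5], [-1.7, -1.2], [-1.9, -2.3], [-1.2, -4.1]]
(-0.04, 0.085) 0.5757416467883538 0.19236675922000301
(-0.04, 0) 0.5748729007298766 0.10737119886367688
(-0.04, -0.085) 0.5740041546713994 0.022375638507350734
(-0.09, 0) 0.5248755122849789 0.1078822259568988
(0.065, 0.085) 0.680736162522639 0.19129360232423703
```

```bash
cat >> h.py <<'E'
def go(s,xyz):
    R=Ro.from_rotvec(s["orientation"]); T=Ro.from_matrix(np.array([[-1,0,0],[0,1,0],[0,0,-1.]]))
    print("pos",s["tool_pos"].round(4),"F",s["force"].round(2),"t",s["time"],"w",round(s["gripper_width"],4))
    print("units",(R.inv().apply(np.array(xyz)-s["tool_pos"])/.03).round(3),"deg",np.degrees((R.inv()*T).as_rotvec()).round(2))
E
python3 -c "
from h import *
from station import readout
go(readout.observe(),[.5755,.1915,.2])"
```

```text
pos [0.2113 0.5072 0.2305] F [0.98 0.88 0.84] t 0.15 w 0.0856
units [-15.253  -5.045   1.026] deg [-1.000e-01 -1.000e-02 -2.261e+01]
```

Call:
play_rows(deltas=[[[-0.5,-0.17,0,0,0,-1,0],[-1.5,-0.5,0,0,0,-3,0],[-2.5,-0.83,0,0,0,-5,0],[-3.5,-1.16,0,0,0,-7,0],[-4.5,-1.5,0,0,0,-9,0],[-5.5,-1.82,0,0,0,-11,0],[-6.5,-2.15,0,0,0,-13,0],[-7.5,-2.5,0,0,0,-15,0],[-8.3,-2.75,0,0,0,-17,0],[-8.8,-2.9,0,0,0,-18,0]]], newtons=20)

```text
time: 0.98
tool_pos: [0.4245, 0.3222, 0.231]
orientation: [0.132, 3.138, -0.003]
force: [0.6, 0.2, -0.8]
gripper_width: -0.0001
```

```bash
python3 -c "
from h import *
from station import readout
go(readout.observe(),[.5755,.1915,.2])"
```

```text
pos [0.4245 0.3222 0.231 ] F [ 0.63  0.21 -0.82] t 0.9833 w -0.0001
units [-5.379 -3.915  1.049] deg [-0.12  0.07 -4.83]
```

Call:
play_rows(deltas=[[[-0.5,-0.4,0,0,0,-0.5,0],[-1.3,-0.95,0,0,0,-1.2,0],[-2.1,-1.5,0,0,0,-2,0],[-2.9,-2.1,0,0,0,-2.6,0],[-3.7,-2.7,0,0,0,-3.4,0],[-4.5,-3.3,0,0,0,-4,0],[-5.0,-3.65,0.3,0,0,-4.5,0],[-5.3,-3.85,0.7,0,0,-4.8,0],[-5.38,-3.91,1.05,0,0,-4.8,0],[-5.38,-3.91,1.05,0,0,-4.8,0]]])

```text
time: 1.82
tool_pos: [0.5709, 0.1954, 0.1958]
orientation: [0.004, -3.134, 0.003]
force: [-0.8, 0.3, -0.8]
gripper_width: -0.0
```

```bash
python3 - <<'E'
from h import *
import pickle
from station import readout,imaging
s=readout.observe();go(s,[.5755,.1915,.09])
d={'s':s}
for n in ["wrist","scene","side"]:
    d[n]=imaging.snapshot(n); cv2.imwrite(f"pics/{n}1.png",d[n]["color"][:,:,::-1])
pickle.dump(d,open("d1.pkl","wb"))
E
```

```text
pos [0.5709 0.1954 0.1958] F [-0.8   0.31 -0.78] t 1.8167 w -0.0
units [-0.177 -0.123  3.527] deg [-0.12 -0.41  0.14]
```

View pics/wrist1.png

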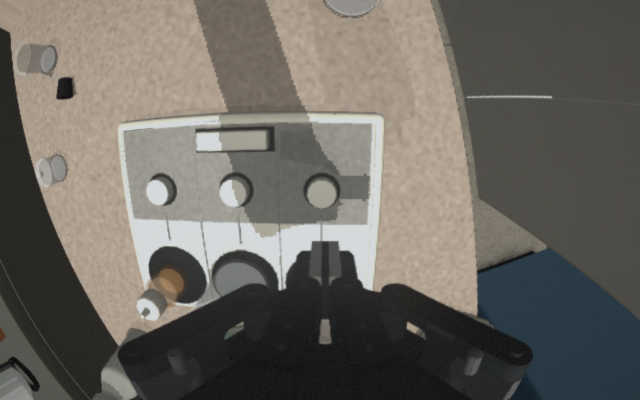

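View pics/side1.png

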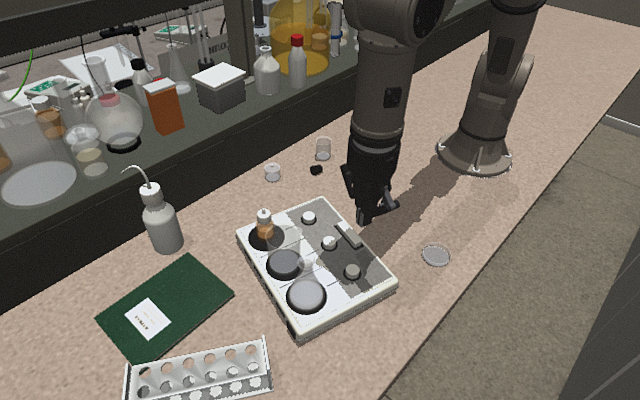

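The wrist view shows the left key at ~(322,190), middle ~(236,189), right ~(159,189) and the bar at ~(233,140). I'll cross-check with the fisheye model.

```bash
cat >> h.py <<'E'
def wcast(w,s,px,z):
    K,H=w["camera_matrix"],w["hand_eye"]
    v=np.array([px[0]-K[0,2],px[1]-K[1,2]]);r=np.hypot(*v);th=r/K[0,0]
    d=np.array([*(v/max(r,1e-9)*np.sin(th)),np.cos(th)])
    R=Ro.from_rotvec(s["orientation"]).as_matrix()
    o=R@H[:3,3]+s["tool_pos"]; d=R@H[:3,:3]@d
    return o+d*(z-o[2])/d[2]
E
python3 - <<'E'
import pickle; from h import *
from station import readout
d=pickle.load(open("d1.pkl","rb"))
im=d["wrist"]["color"][110:260,100:400,::-1]
cv2.imwrite("pics/zw.png",cv2.resize(im,None,fx=2.6,fy=2.6,interpolation=cv2.INTER_CUBIC))
P=[(322,189.5),(236.5,189),(158.5,190),(232.5,140)]
M=[(-.04,.085),(-.04,0),(-.04,-.085),(-.09,0)]
A=[wcast(d["wrist"],d["s"],p,.064) for p in P];print(np.round(A,4))
p,r=fit(M,A);print(p,r.round(1).tolist())
go(readout.observe(),[.5755,.1915,.09])
E
```

```text
[[0.5695 0.1927 0.064 ]
 [0.569  0.112  0.064 ]
 [0.5696 0.0261 0.064 ]
 [0.5227 0.111  0.064 ]]
[ 0.61017936  0.11040845 -0.00095487] [[0.8, 2.8], [1.2, -1.6], [0.5, -0.6], [-2.5, -0.5]]
pos [0.5717 0.1982 0.1995] F [-0.11  0.86  0.19] t 1.9667 w 0.0002
units [-0.129 -0.23   3.651] deg [ 0.07 -0.09  0.37]
```

View pics/zw.png

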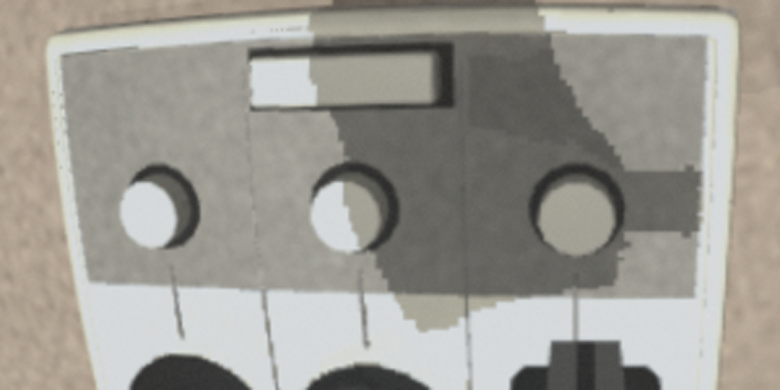

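```bash
python3 - <<'E'
import pickle; from h import *
from station import readout,imaging
d=pickle.load(open("d1.pkl","rb"))
P=np.array([(576,217),(345,215),(149,213),(342,79)])/2.6+[100,110]-.3
M=[(-.04,.085),(-.04,0),(-.04,-.085),(-.09,0)]
A=[wcast(d["wrist"],d["s"],p,.064) for p in P];print(np.round(A,4))
p,r=fit(M,A);print(p,r.round(1).tolist())
o=[]
for i in range(3):
    s=readout.observe();o.append(s);w=imaging.snapshot("wrist")
cv2.imwrite("pics/zw2.png",cv2.resize(w["color"][110:260,100:400,::-1],None,fx=2.6,fy=2.6,interpolation=cv2.INTER_CUBIC))
for s in o: go(s,[.575,.192,.09])
s["tool_pos"]=np.mean([x["tool_pos"] for x in o],0); s["orientation"]=np.array([0,-np.pi,0])
pickle.dump((s,w),open("d2.pkl","wb"))
A=[wcast(w,s,p,.064) for p in P];print(np.round(A,4))
E
```

```text
[[0.5729 0.192  0.064 ]
 [0.5723 0.1077 0.064 ]
 [0.5713 0.024  0.064 ]
 [0.5227 0.1098 0.064 ]]
[ 0.61231309  0.10766209 -0.01309478] [[0.5, 1.2], [0.0, 0.5], [-0.1, -0.8], [-0.4, -1.0]]
pos [0.5717 0.1982 0.1995] F [-0.11  0.86  0.19] t 1.9667 w 0.0002
units [-0.113 -0.213  3.651] deg [ 0.07 -0.09  0.37]
pos [0.5722 0.1982 0.2002] F [-0.11  0.44 -0.44] t 2.0167 w 0.0
units [-0.093 -0.213  3.672] deg [ 0.08 -0.01  0.37]
pos [0.5725 0.1979 0.2005] F [ 0.8   0.52 -0.12] t 2.0667 w 0.0002
units [-0.079 -0.203  3.684] deg [0.08 0.03 0.35]
[[0.5763 0.1949 0.064 ]
 [0.5754 0.1094 0.064 ]
 [0.5742 0.0245 0.064 ]
 [0.5251 0.1117 0.064 ]]
```

View pics/zw2.png

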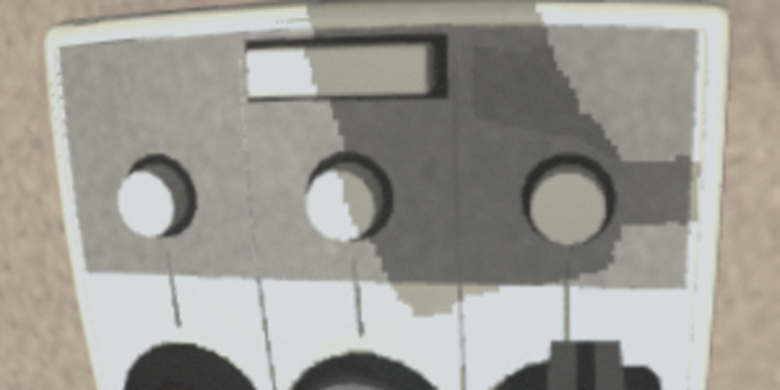

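Call:
play_rows(deltas=[[[-0.07,-0.17,0.3,0,0,0,0],[-0.07,-0.17,0.9,0,0,0,0],[-0.07,-0.17,1.6,0,0,0,0],[-0.07,-0.17,2.3,0,0,0,0],[-0.07,-0.17,3.0,0,0,0,0],[-0.07,-0.17,3.5,0,0,0,0],[-0.07,-0.17,3.8,0,0,0,0],[-0.07,-0.17,4.0,0,0,0,0],[-0.07,-0.17,4.0,0,0,0,0],[-0.07,-0.17,4.0,0,0,0,0]]])

```text
time: 2.95
tool_pos: [0.5758, 0.191, 0.0803]
orientation: [-0.005, 3.141, 0.0]
force: [0.9, 0.3, 0.7]
gripper_width: 0.0001
```

```bash
cat > look.py <<'E'
from h import *
import sys,pickle
from station import readout,imaging
n=sys.argv[1]
go(readout.observe(),[.5745,.1925,.064])
a=imaging.snapshot("side")["color"];b=imaging.snapshot("scene")["color"];w=imaging.snapshot("wrist")["color"]
f=lambda i,r,c:cv2.resize(i[r:r+150,c:c+200],(400,300),interpolation=cv2.INTER_CUBIC)
top=np.hstack([f(a,190,220),f(b,70,210)]);bot=np.hstack([f(w,100,90),f(w,100,240)])
cv2.imwrite(f"pics/{n}.png",np.vstack([top,bot])[:,:,::-1])
go(readout.observe(),[.5745,.1925,.064])
E
python3 look.py a
```

```text
pos [0.5758 0.191  0.0803] F [0.9  0.29 0.68] t 2.95 w 0.0001
units [0.044 0.051 0.545] deg [0.02 0.06 0.19]
pos [0.5764 0.1912 0.0812] F [-0.43  0.25  0.6 ] t 3.1 w 0.0005
units [0.063 0.044 0.572] deg [0.05 0.15 0.19]
```

View pics/a.png

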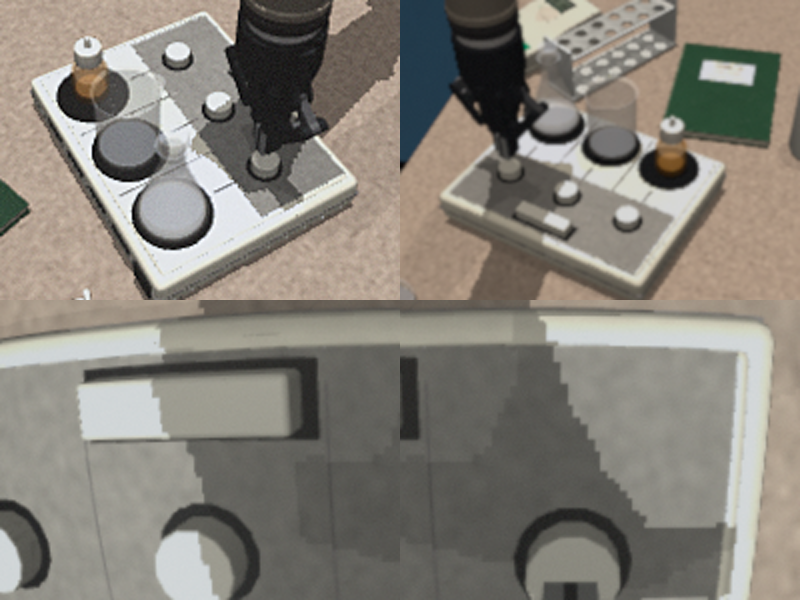

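The fingertips are centred above the left key in all three views. Pressing slowly.

Call:
play_rows(deltas=[[[0.04,0.03,0.2,0,0,0,0],[0.04,0.03,0.35,0,0,0,0],[0.04,0.03,0.45,0,0,0,0],[0.04,0.03,0.52,0,0,0,0],[0.04,0.03,0.59,0,0,0,0],[0.04,0.03,0.66,0,0,0,0],[0.04,0.03,0.73,0,0,0,0],[0.04,0.03,0.8,0,0,0,0],[0.04,0.03,0.8,0,0,0,0],[0.04,0.03,0.8,0,0,0,0]]])

```text
time: 3.93
tool_pos: [0.5747, 0.1918, 0.0555]
orientation: [-0.005, 3.14, 0.0]
force: [-0.0, 0.1, 0.7]
gripper_width: 0.0002
```

```bash
python3 look.py b
```

```text
pos [0.5747 0.1918 0.0555] F [-0.01  0.13  0.66] t 3.9333 w 0.0002
units [ 0.005  0.023 -0.283] deg [0.01 0.08 0.18]
pos [0.5747 0.1917 0.0556] F [-0.18  0.59 -0.64] t 4.0833 w 0.0001
units [ 0.005  0.026 -0.279] deg [-0.    0.06  0.18]
```

View pics/b.png

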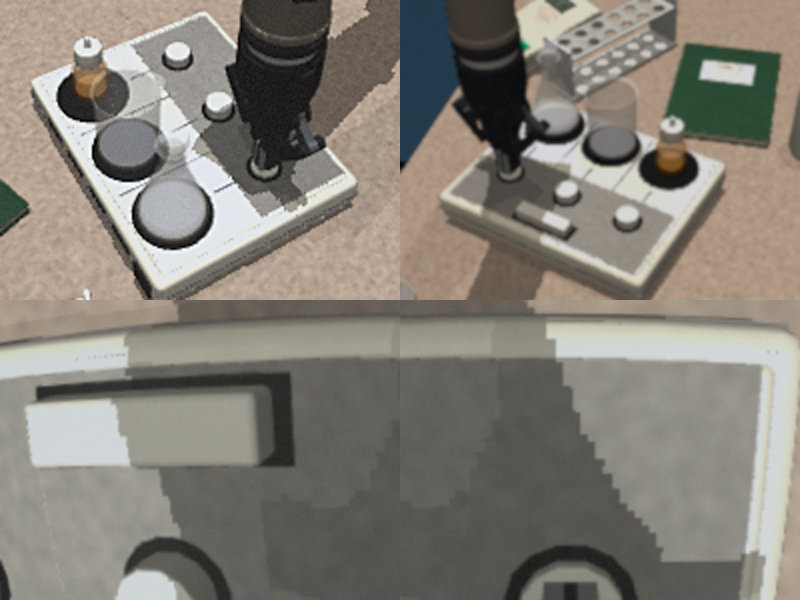

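The key has visibly sunk (about 8 mm). I'll press a touch more, then rise.

Call:
play_rows(deltas=[[[0,0,0.03,0,0,0,0],[0,0,0.07,0,0,0,0],[0,0,0.07,0,0,0,0],[0,0,0,0,0,0,0],[0,0,-0.2,0,0,0,0],[0,0,-0.5,0,0,0,0],[0,0,-0.9,0,0,0,0],[0,0,-1.3,0,0,0,0],[0,0,-1.5,0,0,0,0],[0,0,-1.5,0,0,0,0]]])

```text
time: 4.92
tool_pos: [0.576, 0.1924, 0.1038]
orientation: [-0.005, 3.136, 0.003]
force: [-0.1, -1.7, 0.4]
gripper_width: -0.0003
```

```bash
python3 look.py c; python3 -c "
from h import *
from station import readout
go(readout.observe(),[.524,.1085,.085])"
```

```text
pos [0.576  0.1924 0.1038] F [-0.07 -1.68  0.37] t 4.9167 w -0.0003
units [0.058 0.002 1.325] deg [0.11 0.29 0.18]
pos [0.5738 0.1917 0.1007] F [ 0.1   0.61 -0.27] t 5.0667 w 0.0002
units [-0.023  0.026  1.223] deg [-0.   -0.02  0.19]
pos [0.5738 0.1917 0.1007] F [ 0.1   0.61 -0.27] t 5.0667 w 0.0002
units [ 1.67  -2.769  0.524] deg [-0.   -0.02  0.19]
```

View pics/c.png

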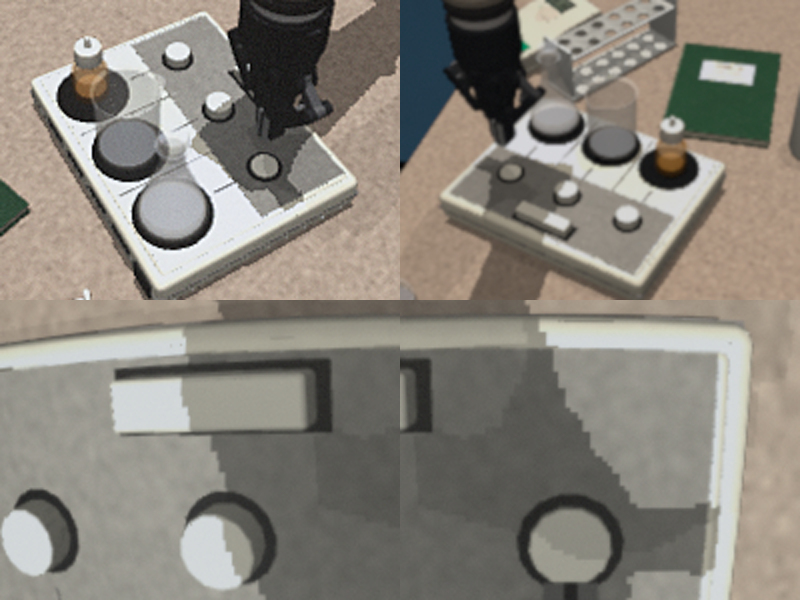

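The left key stays down and the other two are up. Moving over the bar.

Call:
play_rows(deltas=[[[0.2,-0.3,0,0,0,0,0],[0.5,-0.8,0,0,0,0,0],[0.85,-1.4,0,0,0,0,0],[1.2,-2.0,0,0,0,0,0],[1.5,-2.5,0,0,0,0,0],[1.67,-2.77,0,0,0,0,0],[1.67,-2.77,0.2,0,0,0,0],[1.67,-2.77,0.4,0,0,0,0],[1.67,-2.77,0.6,0,0,0,0],[1.67,-2.77,0.6,0,0,0,0]]])

```text
time: 5.9
tool_pos: [0.5232, 0.1099, 0.0808]
orientation: [0.008, -3.138, 0.0]
force: [-0.7, 1.0, -0.3]
gripper_width: -0.0001
```

```bash
python3 look.py e; python3 -c "
from h import *
from station import readout
go(readout.observe(),[.524,.1085,.055])"
```

```text
pos [0.5232 0.1099 0.0808] F [-0.66  1.04 -0.35] t 5.9 w -0.0001
units [-1.725  2.744  0.553] deg [-0.   -0.18  0.3 ]
pos [0.5244 0.1094 0.0824] F [ 0.59  0.05 -0.23] t 6.05 w -0.0001
units [-1.683  2.761  0.612] deg [ 0.01 -0.02  0.27]
pos [0.5244 0.1094 0.0824] F [ 0.59  0.05 -0.23] t 6.05 w -0.0001
units [ 0.013 -0.031  0.913] deg [ 0.01 -0.02  0.27]
```

View pics/e.png

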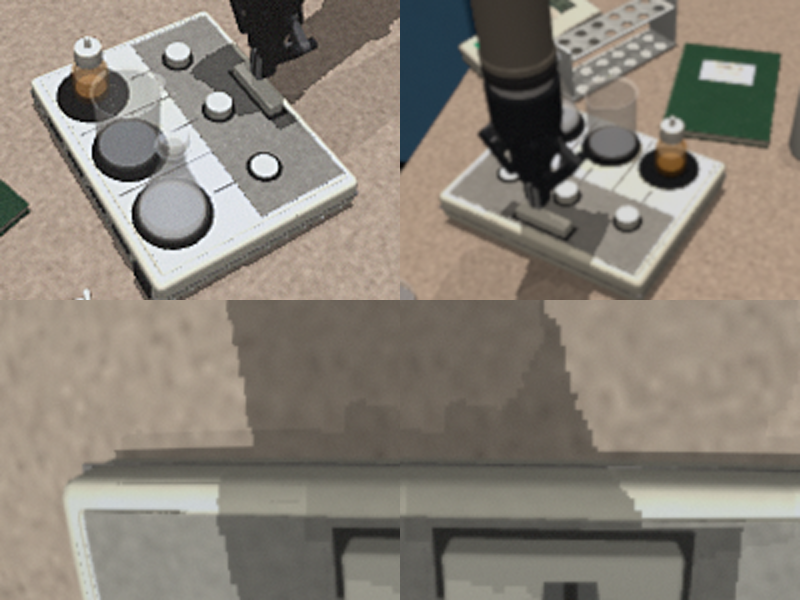

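Call:
play_rows(deltas=[[[0,0,0.2,0,0,0,0],[0,0,0.4,0,0,0,0],[0,0,0.52,0,0,0,0],[0,0,0.6,0,0,0,0],[0,0,0.68,0,0,0,0],[0,0,0.76,0,0,0,0],[0,0,0.84,0,0,0,0],[0,0,0.9,0,0,0,0],[0,0,0.9,0,0,0,0],[0,0,0.9,0,0,0,0]]])

```text
time: 6.88
tool_pos: [0.5238, 0.1085, 0.0559]
orientation: [0.005, -3.141, 0.0]
force: [-4.3, -0.7, 5.0]
gripper_width: -0.0002
```

```bash
python3 look.py f
```

```text
pos [0.5238 0.1085 0.0559] F [-4.33 -0.74  4.98] t 6.8833 w -0.0002
units [-1.699  2.796 -0.271] deg [-0.   -0.06  0.18]
pos [0.5237 0.1085 0.0558] F [-4.81  0.12  5.33] t 7.0333 w 0.0002
units [-1.701  2.795 -0.274] deg [-0.   -0.06  0.19]
```

View pics/f.png

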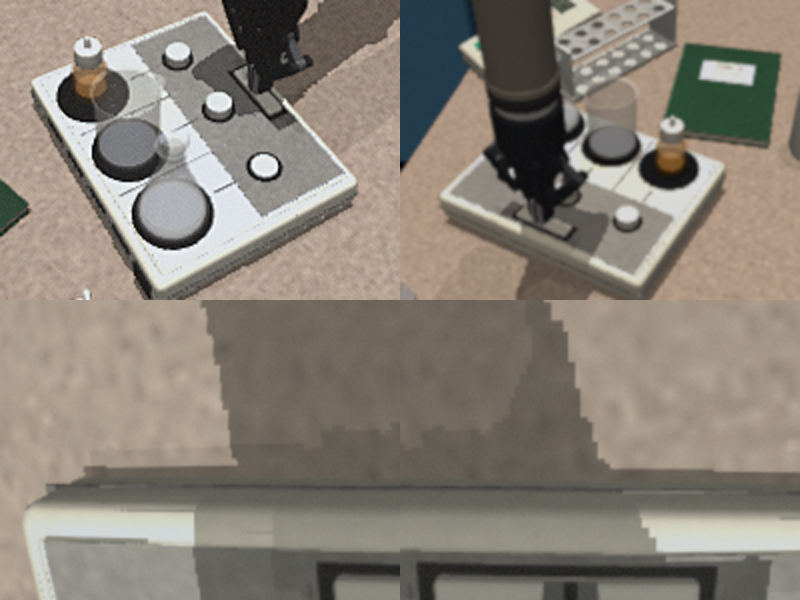

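The bar is down about 8 mm at 5 N, which matches its spring. Releasing and withdrawing upward.

Call:
play_rows(deltas=[[[0,0,-0.15,0,0,0,0],[0,0,-0.4,0,0,0,0],[0,0,-0.8,0,0,0,0],[0,0,-1.5,0,0,0,0],[0,0,-2.3,0,0,0,0],[0,0,-3.1,0,0,0,0],[0.2,0,-3.9,0,0,0,0],[0.6,0,-4.6,0,0,0,0],[1.0,0,-5.0,0,0,0,0],[1.0,0,-5.0,0,0,0,0]]])

```text
time: 7.87
tool_pos: [0.4959, 0.1092, 0.2099]
orientation: [-0.006, 3.133, 0.005]
force: [0.3, 0.1, 0.6]
gripper_width: 0.0001
```

Call:
play_rows(deltas=[[[0.4,0,0,0,0,0,0],[0.9,0,0,0,0,0,0],[1.5,0,0,0,0,0,0],[2.1,0,0,0,0,0,0],[2.7,0,0,0,0,0,0],[3.1,0,0,0,0,0,0],[3.3,0,0,0,0,0,0],[3.3,0,0,0,0,0,0],[3.3,0,0,0,0,0,0],[3.3,0,0,0,0,0,0]]])

```text
time: 8.7
tool_pos: [0.3965, 0.108, 0.2058]
orientation: [-0.004, 3.14, -0.0]
force: [-0.5, 0.3, 0.0]
gripper_width: 0.0001
```

```bash
python3 look.py g; python3 -c "
import cv2
from station import imaging
cv2.imwrite('pics/sideg.png',imaging.snapshot('side')['color'][:,:,::-1])"
```

```text
pos [0.3965 0.108  0.2058] F [-0.46  0.25  0.01] t 8.7 w 0.0001
units [-5.936  2.8    4.735] deg [-0.    0.07  0.15]
pos [0.3961 0.108  0.2057] F [ 0.62 -0.73 -0.22] t 8.85 w 0.0
units [-5.954  2.801  4.726] deg [-0.01  0.02  0.15]
```

View pics/g.png

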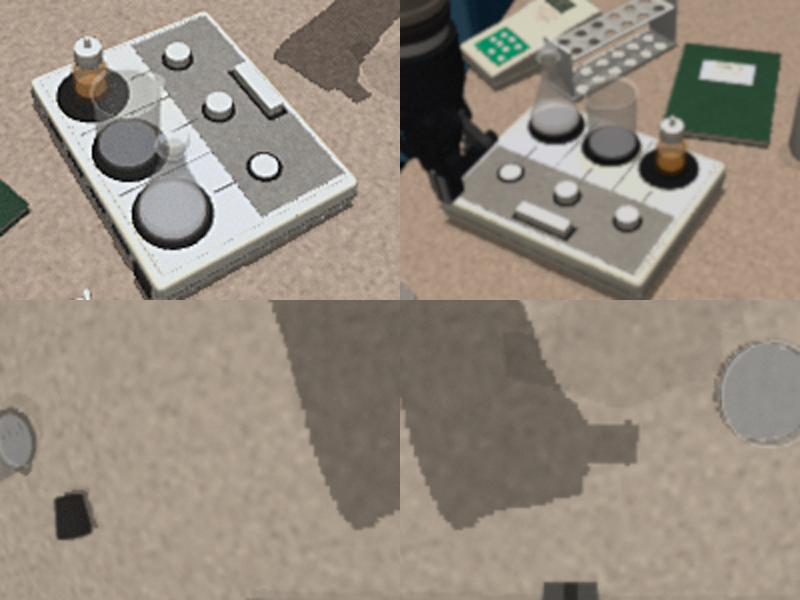

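View pics/sideg.png

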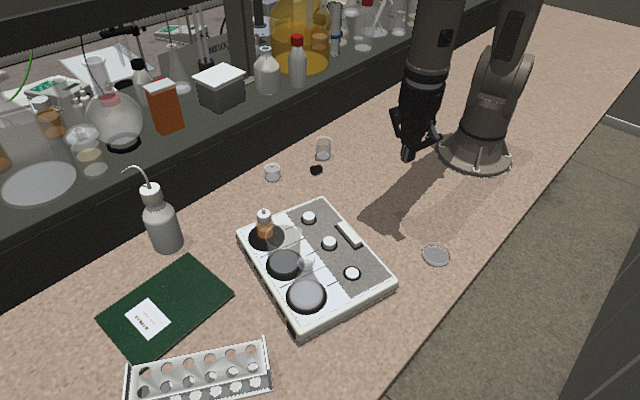

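The left key is down, the bar is back up, the other keys are up, nothing else has moved, and the arm is clear. Handing in.

```bash
python3 -c "
from station import bot
print(bot.sign_off())"
```

```text
the job is handed in; nothing more can be done
None
```

The flask's station is switched on and the job is handed in, at about 9 s on the robot's clock. The stoppered flask stood on the left plate, so I pressed the left round key to about 9–10 mm with the shut fingertips. I then pressed the start bar about 8 mm, at roughly 5 N, and released it.

The last pictures, taken before hand-in:
- **Keys and bar:** the left key stays down, the middle and right keys are up, and the start bar is back up.
- **Vessels and bench items:** everything is where it started, judged by eye.
- **Arm:** it is clear of the stirrer, with the tool at about (0.40, 0.11, 0.21) m and the force reading at noise level.

The position estimates from the three cameras differed by 2–6 mm, which the size of the keys allowed for. The force reading showed almost nothing while I held the left key down, so I judged that press by fingertip height and the pictures. During the bar press the sensor also read about 4–5 N sideways, probably friction. It was gone after release.

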